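# Clear the clamping jig and hold its spring jaw open

## Robot

A 7-joint arm with a two-finger parallel gripper is mounted at the origin on a cart in front of the work surface, level with it; the furniture and walls round the work are solid. World frame = base frame: x ahead of the robot, y to its left, z up, the work surface at z = 0. Lengths are in mm, angles in rad, forces in N, time in s.
With the tool pointing down it reaches from about 375 to 925 mm from the base axis. Payload 3.1 kg.
Tool frame: the origin (TCP) lies midway between the tips of the shut fingers; the grasp point (between the pads) lies 19 mm behind it; z points along the fingers, y is the line along which they close (so a half turn about z gives the same grasp; the last joint's range is limited). The gripper opens to 85 mm and grips with 20 to 120 N. Pads are 22 mm wide; open, the fingers measure 114 mm over their backs; the gripper's body (76 mm by 85 mm) begins 54 mm behind the grasp point. The pads swing forward as they close: fully open they stand 13 mm farther back than shut.
Start: joints at [-1.277, 0.383, 0.044, 1.598, -0.018, 1.161, -0.05], TCP at [248.182, 600.757, 231.269] pointing down, gripper open.
Joint ranges: [-2.61, 2.61], [-0.41, 2.15], [-1.48, 1.57], [0, 2.5], [-1.57, 4.71], [0.05, 1.97], [-2.85, 2.85]. Speed limits (rad/s): [2.79, 2.79, 3.14, 3.14, 3.14, 3.14, 3.14].

## Interface

Orientations are given as a rotation vector (axis times angle).
In Python, from station import robot gives the robot as it stands.
- The arm moves only by the shell command python3 -m creep 'ROWS' [FORCE]. ROWS is JSON, a list of rows, each a list of 3 entries, a list of its own where there are three numbers: the shift along the tool's x, y, z in m, then the turn about the tool's z in rad, then the opening, from -1 (shut) to 1 (fully open), so that 0 is half open. A call has 1 to 12 rows; each row is the pose to reach, as a shift and turn from the pose commanded when the call began, along the tool's axes at that moment; what a row does not reach only later rows make up. A row lasts 1/8 s, in which the tool goes at most 62.5 mm and 10.7 degrees, less where a joint would pass 70% of its speed; a pose out of reach is approached as far as the arm can. A call with a gripper value outside its range is refused whole. The fingers move at their own pace and stop on an object; FORCE is the grip in N (left out, the last holds). Time passes only in rows, so rows that repeat a pose let the fingers close. It gives the time, the measured TCP pose, the force, the opening and the grip force at its end, in the units of the state.
- robot.get_state(): the state, without advancing time (a new reading comes with each control period).
- robot.get_image(name): name is "side" or "top"; returns a dict with "pixels" (384x512x3 uint8, blue, green, red), "range_z" (384x512 float32, mm along the optical axis (not along the pixel's ray), 0 where there is no reading), "fx", "fy", "cx", "cy" (pixels), "dist_coeffs" ([k1, k2, p1, p2, k3] as OpenCV has them; the pictures are not rectified), "eye" and "attitude" of the camera in the world. Camera axes: x right, y down, z forward; pixel columns grow to the right and rows downward; lengths in mm; the calibration is good to about 2 mm. A picture is of the moment at which its call begins.
- robot.finish_job(): hands the job in; it is judged then, once.
The state is a dict: "t": time; "joints": joint angles; "joint_velocities": joint speeds; "effort": joint torques, N m; "eef_pos": TCP position; "eef_rot": TCP orientation; "force": force on the tool from outside, world axes, zero at the start; "moment": the same for the moment, N m; "opening": opening from 0.0 (shut) to 1.0 (fully open); "grip_force": force on a finger pad.
Only numpy, scipy, OpenCV 4.12 (cv2) and the standard library are available. Lean on these libraries where they do the work, as an engineer would, in place of code of your own. Each camera call takes 0.05 s, during which the arm holds its last target. There are 200 camera calls.

## Task

Hold the wooden sanding block and use it as a scraper to sweep the three wood chips sideways off the jig's bed onto the table, without touching the chips with the fingers, then put the block down flat on the table clear of the jig. Then pull the blue spring jaw open by its red grip until its white pointer is level with the red mark clip on the rail, and finish while still holding it there, so that a workmate can load the jig. Leave the tape measure, masking tape and blue tin where they are.

Things in the scene. Friction and masses are not known exactly. Their poses are not given: they have to be found in the camera images.
- jig: clamping jig fixed to the table, place and yaw vary: plywood board 285 x 130 mm, 18 mm thick. Origin under the bed's middle at table height; x points from the robot to the fence, y left, z up. Board spans x -195 to +90, y -65 to +65 mm. Guide rails 12 mm wide and high run along its sides at y = +-58 mm from x = -190 to -75 mm
- bed_center (a point): middle of the bed's top, 18 mm above the table; axes as the jig. The bed is the bare board between the jaw's face (jig x = -65 mm when shut) and an aluminium fence (x = +65 to +85 mm, 22 mm above the board); it is open at both sides (+y and -y)
- jaw: blue spring jaw, 25 (x) by 100 mm (y), top 48 mm above the table; origin on the board under its centre, axes as the jig. Slides only along the jig's x: shut at x = -77.5 mm, opens toward the robot (-x) by up to 85 mm, a stop beyond the mark. A spring shuts it with 6 N at rest plus 0.12 N per mm of opening (10 to 14 N at the mark), as soon as it is let go
- jaw_grip (a point): point to grasp on the jaw's upright red grip, 82 mm above the table; the grip is 16 mm thick along the jig's x, 46 mm wide along y, free from 51 to 105 mm above the table. Nothing near it before or behind is higher than 48 mm. Axes as the jig
- pointer (a point): tip of the white pointer on the jaw's right-hand end (-y side), at the jaw's middle in x, 36 mm above the table
- mark: red mark clip, 6 mm long in x, 14 mm in y, fixed on the right-hand rail; origin at its underside, 30 mm above the table, at its middle in x (a white line on top); axes as the jig. It lies 35 to 65 mm of jaw travel from shut. The pointer is level with it when both have the same x along the jig, to about 5 mm
- chip_a: brown wood chip, 20x14x8 mm, lying on the bed; origin at the centre of its underside
- chip_b: round dark wood chip, 18 mm across, 8 mm high, lying on the bed; origin at the centre of its underside
- chip_c: dark wood chip, 17x15x8 mm, lying on the bed; origin at the centre of its underside. The chips lie within 28 mm of the bed's middle along x and 40 mm along y (centres)
- sanding_block: loose wooden block, 56 (its x) by 97 (its y) by 27 mm high, 0.07 kg, on the table right of the jig; origin at its underside's centre. Grasp across the 56 mm, fingertips 11 mm or more above its underside, so that they pass over the 8 mm chips. With its long side along the jig's x it fits between jaw and fence (130 mm) and covers all chips in one sweep
- tape_measure: yellow tape measure, about 33x86x65 mm, a bystander at the right; origin at its underside; leave alone
- tape_masking: roll of cream masking tape lying flat, 96 mm across, 24 mm high, a bystander at the right; origin at its underside; leave alone
- pin_tin: blue flat tin, 57x81x29 mm, a bystander at the left; origin at its underside; leave alone

How it is judged:
By the outcome, as a careful person would: the job done as asked, in the order asked, and still so for the second after the job is handed in, while the arm keeps its last pose, push and grip.
It also fails if it takes over 72 s, if anything falls off the work surface, if the arm or the gripper's body presses on something with over 40 N, if the wrist force passes 120 N, or if a joint passes its speed limit or range.

## Working session

There is one attempt and no reset: what is moved stays moved. The work goes in short steps, Python scripts to look and compute and a shell command to move; the robot and the scene stay as the last step left them, time stands still between calls to the robot, and variables do not carry over. Pictures are saved under pics/ and viewed, at most 10 in all, crops included, and the job is handed in when it is done.

```bash
mkdir -p pics; ls; cat > h.py <<'E'
import numpy as np, cv2
from scipy.spatial.transform import Rotation as R
from station import robot
def pts(im):
    K=np.array([[im['fx'],0,im['cx']],[0,im['fy'],im['cy']],[0,0,1.]])
    v,u=np.mgrid[0:384,0:512]
    n=cv2.undistortPoints(np.stack([u,v],-1).reshape(-1,1,2).astype(float),K,np.array(im['dist_coeffs'],float)).reshape(384,512,2)
    z=im['range_z'][...,None].astype(float)
    c=np.concatenate([n*z,z],-1)
    a=np.array(im['attitude'],float)
    A=a if a.shape==(3,3) else R.from_rotvec(a).as_matrix()
    return c@A.T+np.array(im['eye'])
E
python3 - <<'E'
from h import *
for n in ('top','side'):
    im=robot.get_image(n); cv2.imwrite(f'pics/{n}0.png',im['pixels']); P=pts(im); np.savez(f'{n}0.npz',P=P,px=im['pixels'],z=im['range_z'])
    print(n,im['eye'],im['attitude'],im['fx'],P[192,256],P[100,100])
s=robot.get_state();print(s)
E
```

```text
pics
top [ 382.79321453   22.49556531 1563.21176538] [-2.19432774  2.14071098 -0.11625404] 491.72643596809996 [558.41487514  18.94804579   2.89378194] [1053.3534731   760.74878788 -693.091117  ]
side [ 535.3925316  1130.4700736   729.16096934] [ 0.02176764 -2.72675296  1.55708002] 349.42099505835455 [547.78963034 -45.36763586   1.03498355] [ 535.3925316  1130.4700736   729.16096934]
{'t': 0.1, 'joints': array([-1.27676668,  0.38376767,  0.04383874,  1.59939934, -0.01791475,
        1.16120854, -0.04990925]), 'joint_velocities': array([ 9.87830712e-05, -2.19457824e-03,  9.82786932e-04, -5.19147430e-03,
        2.29162203e-03, -1.58857833e-03, -3.70318317e-04]), 'effort': array([ 2.79085507e-03, -4.34724641e+01,  1.02948055e+00, -2.50456059e+01,
        1.09536090e-02,  5.34880630e-03, -2.17412401e-05]), 'eef_pos': array([247.89574617, 599.95452955, 230.01164766]), 'eef_rot': array([-0.61138835, -3.08116398,  0.00371312]), 'force': array([0.14122658, 0.57053556, 0.02035881]), 'moment': array([ 0.0324539 , -0.00448497, -0.01616756]), 'grip_force': 0.0, 'opening': 1.0014123393852314}
```

View pics/top0.png

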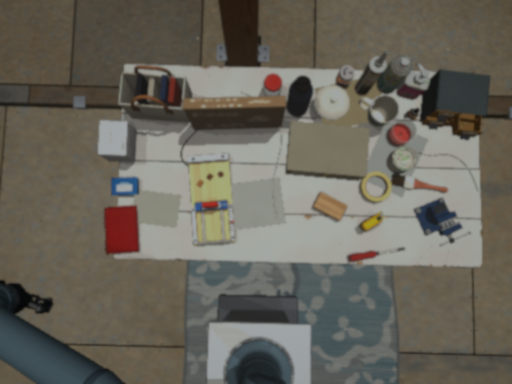

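View pics/side0.png

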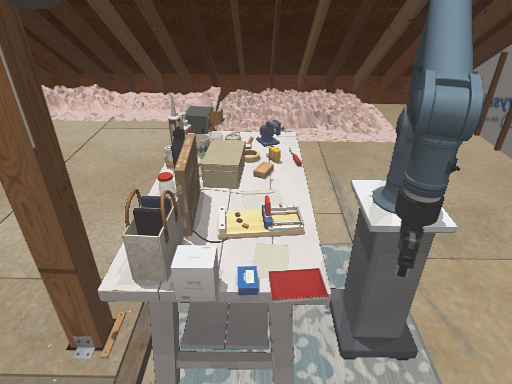

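The top view shows the jig at about cols 190–235, rows 155–245, with its chips near (200,183), (210,174) and (221,174). The block is at (330,206), the tape measure at (371,222), the tape roll at (376,187) and the tin at (125,186). Next I'll measure these.

```bash
python3 - <<'E'
from h import *
d=np.load('top0.npz');P=d['P'];px=d['px'];Z=P[...,2]
def sub(c0,c1,r0,r1,zl,zh):
    m=np.zeros(Z.shape,bool);m[r0:r1,c0:c1]=True
    return m&(Z>zl)&(Z<zh)
print('table z',np.median(Z[225:240,280:330]))
for n,a in dict(board=(182,242,148,250,11,60),block=(305,355,185,228,14,45),tapem=(355,390,205,235,25,100),roll=(355,397,168,206,12,40),tin=(105,142,172,200,15,45)).items():
    m=sub(*a);Q=P[m]
    print(n,m.sum(),cv2.minAreaRect(Q[:,:2].astype(np.float32)),np.median(Q[:,2]),Q[:,2].max())
m=sub(182,242,148,250,-5,150)
hsv=cv2.cvtColor(px,cv2.COLOR_BGR2HSV);H,S,V=[hsv[...,i].astype(int) for i in range(3)]
def cc(n,mm):
    k,l,s,c=cv2.connectedComponentsWithStats((mm&m).astype(np.uint8))
    for i in range(1,k):
        if s[i,4]>=3: print(n,s[i],c[i].round(1),P[l==i].mean(0).round(1))
cc('red',((H<8)|(H>172))&(S>140)&(V>120)); cc('blue',(H>95)&(H<130)&(S>100)); cc('dark',(V<120)&(H<30))
crop=px[145:255,180:345]; cv2.imwrite('pics/c1.png',cv2.resize(crop,None,fx=4.8,fy=4.8,interpolation=cv2.INTER_CUBIC))
E
```

```text
table z -1.2057024084430168
board 3491 ((548.6138305664062, 151.47955322265625), (319.2919616699219, 166.7255401611328), 9.139128684997559) 19.191293164402623 57.44300896718937
block 547 ((517.6273193359375, -213.17782592773438), (95.23735046386719, 56.32512664794922), 63.731990814208984) 26.534849034441777 37.77036019593879
tapem 225 ((467.62921142578125, -336.0130615234375), (31.62458038330078, 64.6356430053711), 31.837778091430664) 57.66143116037847 68.5257190589582
roll 474 ((589.87109375, -370.76800537109375), (94.33036804199219, 127.26605224609375), 26.938074111938477) 22.443412829649333 39.75519782600827
tin 482 ((565.13330078125, 435.0011291503906), (57.30393981933594, 83.42789459228516), 4.0727715492248535) 27.708564069561362 37.33229359104962
red [202 202  15   5  56] [209.4 203.8] [508.3 157.2 102. ]
blue [221 201   5   3  13] [223.2 202.2] [519.3 119.6  47.6]
blue [196 203   5   8  35] [198.  206.6] [503.5 197.   47.6]
blue [221 205   6   4  16] [223.7 206.6] [505.4 117.8  47.8]
dark [182 160   3   2   3] [183.  160.7] [653.9 255.9   2.4]
dark [187 161  26   5  44] [198.7 162.2] [646.3 202.8  24.4]
dark [215 160  12   2  15] [220.  160.3] [653.5 135.3  28. ]
dark [218 172   5   5  19] [220.  173.9] [610.6 134.1  25.1]
dark [207 174   6   6  21] [209.3 176.3] [602.2 167.7  24.6]
dark [196 202   3   1   3] [197. 202.] [520.2 204.   19.7]
dark [196 205  32   8  90] [210.5 209.2] [496.4 158.1  48. ]
dark [215 241  10   4  23] [218.5 242.9] [393.8 132.1  20.2]
dark [226 241   5   2   8] [228.4 241.6] [398.3 100.7  34. ]
dark [204 242   7   4  14] [206.6 243.6] [390.7 168.7  25.8]
dark [197 244   6   2   8] [199.2 244.5] [387.2 192.2  18.1]
```

View pics/c1.png

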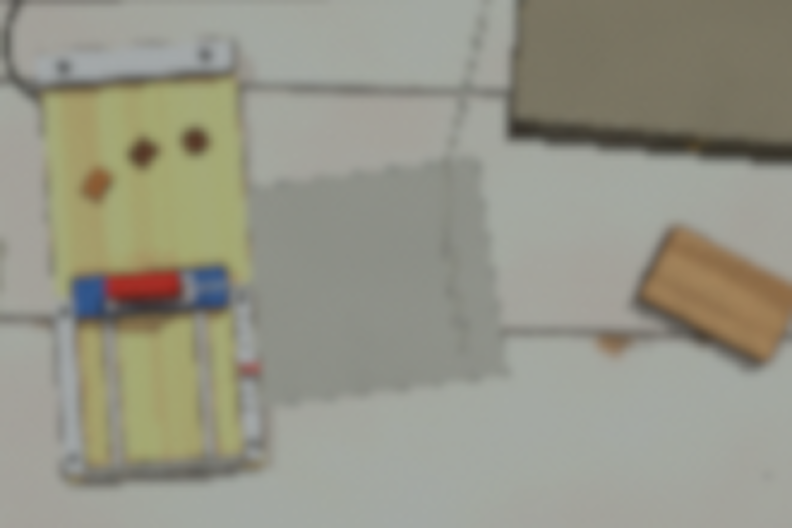

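The crop shows the fence at the top (screws at 64,67 and 207,55), chips at (97,184), (144,153) and (196,140), the jaw with its red grip at (145,288), the mark clip on the right rail at (249,369), and the block at (718,292). The bed opens on the right toward free paper-covered table.

```bash
python3 - <<'E'
from h import *
d=np.load('top0.npz');P=d['P'];px=d['px'];Z=P[...,2]
def W(c,r): return P[int(round(r)),int(round(c))]
# board pixels: erode, heights 14..24
m=np.zeros(Z.shape,np.uint8);m[150:248,184:240]=1
def comp(zl,zh,er=1):
    k=(m>0)&(Z>zl)&(Z<zh)
    n,l,s,c=cv2.connectedComponentsWithStats(k.astype(np.uint8))
    i=1+np.argmax(s[1:,4]); Q=P[l==i]; return cv2.minAreaRect(Q[:,:2].astype(np.float32)),len(Q),s[i],Q
for n,z in dict(fence=(33,43),jaw=(44,52),grip=(85,115),all=(12,27)).items():
    r=comp(*z);print(n,r[:3]);Q=r[3]
    b=cv2.boxPoints(r[0]);print(b.round(0).tolist())
o=[(180+x/4.8,145+y/4.8) for x,y in [(97,184),(144,153),(196,140),(249,369),(145,288)]]
for a in o: print(W(*a).round(1))
hsv=cv2.cvtColor(px,cv2.COLOR_BGR2HSV);H,S,V=[hsv[...,i].astype(int) for i in range(3)]
# board edges: per-row median of left/right extents
w=(Z>12)&(Z<27)&(m>0)&(S>60)
L=[];Rr=[]
for r in range(166,198):
    c=np.where(w[r])[0]
    L.append(P[r,c[0]][:2]);Rr.append(P[r,c[-1]][:2])
for n,q in (('L',L),('R',Rr)):
    q=np.array(q);f=cv2.fitLine(q.astype(np.float32),cv2.DIST_HUBER,0,.01,.01).ravel();f=f*np.sign(f[0]) if 0 else f
    print(n,np.arctan2(f[1],f[0]),f[2:])
d=np.load('side0.npz');P=d['P'];px=d['px'];Z=P[...,2]
hsv=cv2.cvtColor(px,cv2.COLOR_BGR2HSV);H,S,V=[hsv[...,i].astype(int) for i in range(3)]
m=np.zeros(Z.shape,bool);m[190:240,215:310]=1
k=m&((H<8)|(H>172))&(S>140)&(V>90)
n,l,s,c=cv2.connectedComponentsWithStats(k.astype(np.uint8))
for i in range(1,n):print('side red',s[i],c[i],np.median(P[l==i],0), P[l==i].min(0),P[l==i].max(0))
E
```

```text
fence (((658.9049072265625, 174.802734375), (21.696863174438477, 129.39578247070312), 6.440481185913086), 225, array([187, 154,  42,   9, 225], dtype=int32))
[[641.0, 238.0], [655.0, 109.0], [677.0, 112.0], [662.0, 240.0]]
jaw (((510.1831970214844, 132.37326049804688), (25.07048225402832, 43.25169372558594), 3.065660238265991), 67, array([212, 201,  15,   9,  67], dtype=int32))
[[497.0, 153.0], [499.0, 110.0], [524.0, 111.0], [522.0, 155.0]]
grip (((506.98565673828125, 157.72079467773438), (15.336849212646484, 43.853275299072266), 3.705918073654175), 85, array([202, 202,  16,   6,  85], dtype=int32))
[[498.0, 179.0], [501.0, 135.0], [516.0, 136.0], [513.0, 180.0]]
all (((580.1641845703125, 166.59742736816406), (141.08917236328125, 129.733154296875), 6.119879245758057), 1528, array([ 188,  160,   44,   47, 1528], dtype=int32))
[[503.0, 224.0], [517.0, 95.0], [657.0, 110.0], [643.0, 239.0]]
[579.7 195.9  27.6]
[600.3 165.6  22.4]
[610.1 130.8  27.2]
[458.7  90.9  44.3]
[505.2 155.7  97.8]
L 0.10969969 [593.2134  227.32735]
R 0.102768 [588.98773 104.55688]
side red [265 195   5  21  88] [266.88636364 205.47727273] [509.21892378 181.48199606  88.78794253] [501.77964086 140.57497008  52.1208288 ] [515.64867321 187.55732303 107.57455117]
side red [280 205   1   2   2] [280.  205.5] [460.90112226 101.76197593  37.22817839] [460.78182168  98.90065776  37.02288661] [461.02042284 104.6232941   37.43347016]
```

```bash
cat >> h.py <<'E'
O=np.array([584.2,166.5]);YAW=0.107
def J(x,y,o=O,yaw=YAW):
    c,s=np.cos(yaw),np.sin(yaw);return o+np.array([c*x-s*y,s*x+c*y])
def toJ(p,o=O,yaw=YAW):
    c,s=np.cos(yaw),np.sin(yaw);d=np.asarray(p)[:2]-o;return np.array([c*d[0]+s*d[1],-s*d[0]+c*d[1]])
def go(x,y,z,ydeg):
    "rows needed: target TCP world mm, world angle (deg) of tool y"
    s=robot.get_state();M=R.from_rotvec(s['eef_rot']).as_matrix()
    sh=M.T@(np.array([x,y,z])-s['eef_pos'])/1000
    ty=np.degrees(np.arctan2(M[1,1],M[0,1])); turn=-np.radians((ydeg-ty+180)%360-180)
    print('t',s['t'],'shift',sh.round(4),'turn',round(turn,4),'tooly',round(ty,2),'tilt',M[:,2].round(4),'pos',s['eef_pos'].round(1),'op',s['opening'].round(3),'F',s['force'].round(1),'g',s['grip_force'])
    return sh,turn
E
python3 -c "
from h import *
go(517.6,-213.2,150,-26.3)"
```

```text
Traceback (most recent call last):
  File "h.py", line 23, in go
    print('t',s['t'],'shift',sh.round(4),'turn',round(turn,4),'tooly',round(ty,2),'tilt',M[:,2].round(4),'pos',s['eef_pos'].round(1),'op',s['opening'].round(3),'F',s['force'].round(1),'g',s['grip_force'])
                                                                                                                                          ^^^^^^^^^^^^^^^^^^
AttributeError: 'float' object has no attribute 'round'
```

```bash
sed -i "s/s\['opening'\].round(3)/round(s['opening'],3)/" h.py
python3 -c "
from h import *
go(517.6,-213.2,150,-26.3)"
```

```text
t 0.1 shift [-0.5597 -0.6484  0.0816] turn 1.6381 tooly 67.55 tilt [-8.0e-04 -2.3e-03 -1.0e+00] pos [247.9 600.  230. ] op 1.001 F [0.1 0.6 0. ] g 0.0
```

```bash
python3 -m creep '[[[-0.01,-0.012,0],0.03,1],[[-0.03,-0.035,0],0.1,1],[[-0.06,-0.07,0],0.2,1],[[-0.1,-0.116,0],0.3,1],[[-0.14,-0.162,0],0.42,1],[[-0.18,-0.208,0],0.54,1],[[-0.22,-0.255,0],0.66,1],[[-0.26,-0.3,0],0.78,1],[[-0.295,-0.34,0],0.88,1],[[-0.32,-0.37,0],0.96,1],[[-0.335,-0.388,0],1.0,1],[[-0.34,-0.394,0],1.0,1]]'; python3 -c "
from h import *
go(517.6,-213.2,130,-26.3)"
```

```text
t: 1.6
eef_pos: [411.9, 105.6, 231.2]
eef_rot: [-2.016, -2.408, -0.0]
force: [-0.6, 0.1, 1.0]
opening: 1.001
grip_force: 0.0
t 1.6 shift [-0.3325  0.048   0.1009] turn 0.636 tooly 10.14 tilt [-4.e-04  7.e-04 -1.e+00] pos [411.9 105.6 231.2] op 1.001 F [-0.6  0.1  1. ] g 0.0
```

```bash
python3 -m creep '[[[-0.012,0.002,0],0.02,1],[[-0.04,0.006,0],0.08,1],[[-0.08,0.012,0.01],0.16,1],[[-0.125,0.018,0.02],0.25,1],[[-0.17,0.025,0.04],0.34,1],[[-0.215,0.031,0.06],0.43,1],[[-0.26,0.038,0.08],0.51,1],[[-0.295,0.043,0.09],0.58,1],[[-0.32,0.046,0.1],0.62,1],[[-0.332,0.048,0.1],0.636,1],[[-0.332,0.048,0.1],0.636,1]]'; python3 - <<'E'
from h import *
im=robot.get_image('top');P=pts(im);px=im['pixels'];Z=P[...,2]
v,u=np.mgrid[0:384,0:512]
hsv=cv2.cvtColor(px,cv2.COLOR_BGR2HSV).astype(int)
cv2.imwrite('pics/g1.png',cv2.resize(px[160:250,290:400],None,fx=5.5,fy=5.5,interpolation=cv2.INTER_CUBIC))
im=robot.get_image('side');px=im['pixels']
P=pts(im);Z=P[...,2];m=np.zeros(Z.shape,bool);m[150:190,235:290]=1;m&=(Z>23)&(Z<31)&(abs(P[...,0]-517)<70)&(abs(P[...,1]+213)<70)
print(m.sum(),cv2.minAreaRect(P[m][:,:2].astype(np.float32)),np.median(Z[m]))
go(517.6,-213.2,9.5,-26.3)
E
```

```text
t: 2.98
eef_pos: [518.5, -212.5, 131.6]
eef_rot: [2.667, 1.658, -0.001]
force: [-0.3, 0.2, 0.9]
opening: 1.001
grip_force: 0.0
141 ((517.9225463867188, -209.44190979003906), (97.83770751953125, 56.81155014038086), 62.9571647644043) 28.05622197938851
t 3.075 shift [-0.003   0.0003  0.1221] turn 0.0034 tooly -26.11 tilt [ 3.e-04  8.e-04 -1.e+00] pos [ 518.6 -210.4  131.6] op 1.0 F [-0.7 -0.1  0.9] g 0.0
```

View pics/g1.png

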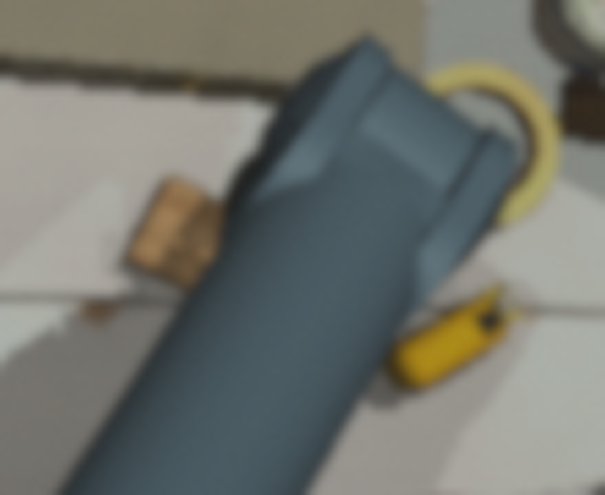

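The view shows the arm covering the block's right half (its left end is at about 175,230), with the tape measure at (450,340) clear of the gripper. The side depth agrees within 3 mm, so I'll descend.

```bash
python3 -m creep '[[[-0.001,0,0.02],0,1],[[-0.001,0,0.05],0,1],[[-0.001,0,0.08],0,1],[[-0.001,0,0.105],0,1],[[-0.001,0,0.116],0,1],[[-0.001,0,0.121],0,1],[[-0.001,0,0.122],0,1],[[-0.001,0,0.122],0,1]]'
python3 -m creep '[[[0,0,0],0,0.4],[[0,0,0],0,0],[[0,0,0],0,-0.5],[[0,0,0],0,-0.5],[[0,0,0],0,-0.5],[[0,0,0],0,-0.5],[[0,0,0],0,-0.5],[[0,0,0],0,-0.5]]' 60
python3 -c "
from h import *
go(517.6,-213.2,130,-26.3)"
```

```text
t: 4.08
eef_pos: [518.7, -212.5, 10.1]
eef_rot: [2.666, 1.66, 0.002]
force: [0.2, 0.1, -0.3]
opening: 1.0
grip_force: 0.0
t: 5.08
eef_pos: [518.9, -212.8, 10.3]
eef_rot: [2.666, 1.66, 0.002]
force: [1.0, -0.9, 5.2]
opening: 0.631
grip_force: 65.4
t 5.075 shift [-0.0009 -0.0008 -0.1198] turn 0.002 tooly -26.19 tilt [ 1.9e-03 -5.0e-04 -1.0e+00] pos [ 518.9 -212.8   10.3] op 0.631 F [ 1.  -0.9  5.2] g 65.3657341003418
```

```bash
python3 -m creep '[[[0,0,-0.01],0,-0.5],[[0,0,-0.04],0,-0.5],[[0,0,-0.08],0,-0.5],[[0,0,-0.12],0,-0.5],[[0,0,-0.145],0,-0.5],[[0,0,-0.15],0,-0.5],[[0,0,-0.15],0,-0.5]]'
python3 -c "
from h import *
print(J(2,86))
go(*J(2,86),160,-83.9)
go(*J(2,86),31.5,-83.9)"
```

```text
t: 5.95
eef_pos: [517.3, -211.8, 158.6]
eef_rot: [-2.666, -1.66, 0.001]
force: [-0.1, 0.6, -0.7]
opening: 0.625
grip_force: 64.7
[577.00411082 252.22175441]
t 5.95 shift [ 0.4428 -0.151  -0.0011] turn 1.0076 tooly -26.17 tilt [-1.e-03  6.e-04 -1.e+00] pos [ 517.3 -211.8  158.6] op 0.625 F [-0.1  0.6 -0.7] g 64.70764517784119
t 5.95 shift [ 0.4427 -0.1509  0.1274] turn 1.0076 tooly -26.17 tilt [-1.e-03  6.e-04 -1.e+00] pos [ 517.3 -211.8  158.6] op 0.625 F [-0.1  0.6 -0.7] g 64.70764517784119
```

```bash
python3 -m creep '[[[0.009,-0.003,0],0.02,-0.5],[[0.035,-0.012,0],0.08,-0.5],[[0.075,-0.026,0],0.17,-0.5],[[0.124,-0.042,0],0.28,-0.5],[[0.177,-0.06,0],0.4,-0.5],[[0.23,-0.078,0],0.52,-0.5],[[0.283,-0.097,0],0.65,-0.5],[[0.332,-0.113,0],0.76,-0.5],[[0.376,-0.128,0],0.86,-0.5],[[0.412,-0.14,0],0.94,-0.5],[[0.434,-0.148,0],0.99,-0.5],[[0.443,-0.151,0],1.008,-0.5]]'
python3 -m creep '[[[0,0,0.01],0,-0.5],[[0,0,0.03],0,-0.5],[[0,0,0.05],0,-0.5],[[0,0,0.07],0,-0.5],[[0,0,0.08],0,-0.5],[[0,0,0.08],0,-0.5]]'
python3 - <<'E'
from h import *
im=robot.get_image('side');px=im['pixels']
cv2.imwrite('pics/s2.png',cv2.resize(px[170:270,190:330],None,fx=5.5,fy=5.5,interpolation=cv2.INTER_CUBIC))
go(*J(2,86),31.5,-83.9)
E
```

```text
t: 7.45
eef_pos: [576.3, 253.9, 156.8]
eef_rot: [3.135, 0.171, -0.005]
force: [-0.3, 0.0, -1.7]
opening: 0.628
grip_force: 64.6
t: 8.2
eef_pos: [577.2, 251.5, 78.0]
eef_rot: [3.136, 0.166, -0.003]
force: [-0.3, -1.1, -1.2]
opening: 0.631
grip_force: 64.6
t 8.25 shift [-0.0009 -0.0005  0.0475] turn -0.0007 tooly -83.94 tilt [-1.e-04 -3.e-04 -1.e+00] pos [577.9 251.8  79. ] op 0.627 F [ 0.1  0.1 -0.7] g 64.63392376899719
```

View pics/s2.png

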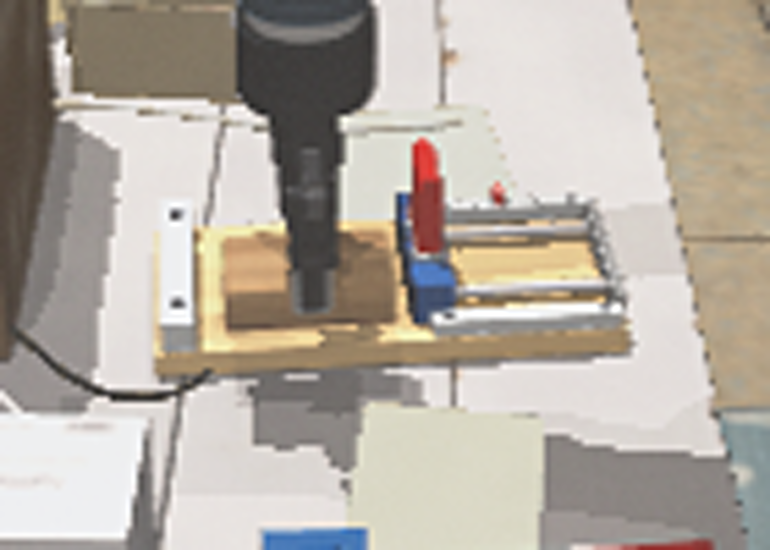

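The picture shows the block held level above the bed's left part, aligned with the jig; its face spans about rows 275–328 and the fingertip is at (315,310). I'll check the tip height above the underside using the depth data.

```bash
python3 - <<'E'
from h import *
im=robot.get_image('side');px=im['pixels'];P=pts(im);hsv=cv2.cvtColor(px,cv2.COLOR_BGR2HSV)
m=np.zeros(px.shape[:2],bool);m[200:240,225:270]=1
m&=(P[...,1]>274)&(P[...,2]>35)
r,c=np.where(m)
for row in range(212,233):
    k=m[row]
    if k.any():
        cs=np.where(k)[0];print(row,cs[0],cs[-1],'z',P[row,k,2].min().round(1),P[row,k,2].max().round(1),'finger z',P[row,246,2].round(1),'y',P[row,246,1].round(1),px[row,246], 'blk',P[row,236].round(1),px[row,236])
go(*J(2,86),31.5,-83.9)
E
```

```text
212 242 250 z 138.3 158.6 finger z 157.8 y 316.3 [65 66 69] blk [615.6 125.4  23.3] [146 199 223]
213 227 250 z 133.3 729.2 finger z 154.7 y 316.8 [62 62 66] blk [606.8 235.9  97.1] [114 154 194]
214 242 250 z 129.3 150.8 finger z 138.1 y 298.3 [59 62 64] blk [606.4 242.3  97.8] [107 146 190]
215 242 250 z 128.6 144.5 finger z 140.1 y 306.1 [62 63 67] blk [606.2 246.6  97.1] [118 161 204]
216 242 251 z 136.5 142.2 finger z 137.5 y 307.4 [64 66 65] blk [605.9 251.2  96.6] [130 173 216]
217 242 250 z 133.4 136.7 finger z 136.7 y 311.2 [66 66 70] blk [605.4 257.9  97.6] [133 178 217]
218 243 250 z 131.1 134.9 finger z 131.8 y 309.4 [61 63 66] blk [605.1 263.6  98. ] [124 164 205]
219 235 249 z 110.3 729.2 finger z 111.7 y 286.7 [62 63 67] blk [604.9 267.2  96.9] [120 163 202]
220 231 249 z 98.2 115.8 finger z 111.6 y 291.6 [61 62 65] blk [604.5 272.8  97.2] [129 174 216]
221 232 261 z 95.7 110.5 finger z 110.5 y 295.1 [62 65 66] blk [604.1 279.3  98.3] [129 177 220]
222 231 261 z 92.0 104.8 finger z 104.2 y 291.6 [65 66 69] blk [604.  281.6  96.2] [118 162 205]
223 231 261 z 89.3 102.8 
[... 217 characters left out ...]
61 63] blk [604.2 281.5  84.9] [ 87 109 133]
226 231 261 z 76.8 86.7 finger z 86.7 y 288.2 [ 98 100 101] blk [604.2 282.9  82.2] [ 82 103 123]
227 231 260 z 73.0 80.2 finger z 75.5 y 278.4 [ 80 101 121] blk [604.2 283.9  79.2] [ 81 104 125]
228 231 259 z 69.7 77.1 finger z 71.2 y 277.9 [64 77 91] blk [604.3 283.5  75. ] [ 82 101 120]
229 231 241 z 68.5 72.5 finger z 17.2 y 213.2 [122 164 197] blk [604.5 282.1  70.1] [ 80  97 122]
232 259 259 z 729.2 729.2 finger z 15.5 y 226.8 [153 211 238] blk [608.9 231.9  18.9] [149 206 233]
t 8.3 shift [-0.0015 -0.0004  0.0482] turn -0.0007 tooly -83.94 tilt [ 1.e-03  3.e-04 -1.e+00] pos [578.5 252.   79.7] op 0.628 F [-0.  -0.1 -0.3] g 64.63413119316101
```

```bash
python3 -m creep '[[[-0.001,0,0.012],0,-0.5],[[-0.001,0,0.028],0,-0.5],[[-0.001,0,0.04],0,-0.5],[[-0.001,0,0.047],0,-0.5],[[-0.001,0,0.049],0,-0.5],[[-0.001,0,0.049],0,-0.5]]'
python3 -c "
from h import *
go(*J(2,-70),29,-83.9)
print(toJ(robot.get_state()['eef_pos']))"
```

```text
t: 9.05
eef_pos: [577.1, 251.7, 30.3]
eef_rot: [3.137, 0.166, 0.0]
force: [-0.1, -0.2, -0.8]
opening: 0.63
grip_force: 64.6
t 9.05 shift [0.0002 0.1555 0.0013] turn -0.0008 tooly -83.94 tilt [ 3.e-04 -1.e-04 -1.e+00] pos [577.1 251.7  30.3] op 0.63 F [-0.1 -0.2 -0.8] g 64.6392023563385
[ 2.03887575 85.5126279 ]
```

```bash
python3 -m creep '[[[0,0.005,0.001],0,-0.5],[[0,0.018,0.001],0,-0.5],[[0,0.032,0.001],0,-0.5],[[0,0.046,0.001],0,-0.5],[[0,0.06,0.001],0,-0.5],[[0,0.075,0.001],0,-0.5],[[0,0.09,0.001],0,-0.5],[[0,0.105,0.001],0,-0.5],[[0,0.12,0.001],0,-0.5],[[0,0.135,0.001],0,-0.5],[[0,0.15,0.001],0,-0.5],[[0,0.162,0.001],0,-0.5]]'
python3 -m creep '[[[0,0.004,0],0,-0.5],[[0,0.004,0],0,-0.5],[[0,0.004,-0.02],0,-0.5],[[0,0.004,-0.05],0,-0.5],[[0,-0.02,-0.08],0,-0.5],[[0,-0.08,-0.1],0,-0.5],[[0,-0.12,-0.12],0,-0.5],[[0,-0.12,-0.12],0,-0.5]]'
python3 - <<'E'
from h import *
a=robot.get_image('top')['pixels'][140:250,180:320]; b=robot.get_image('side')['pixels'][160:250,200:320]
cv2.imwrite('pics/sw.png',np.vstack([cv2.resize(a,(420,330),interpolation=3),cv2.resize(b,(420,260),interpolation=3)]))
go(*J(2,-70),29,-83.9)
E
```

```text
t: 10.55
eef_pos: [594.1, 89.3, 29.3]
eef_rot: [3.137, 0.165, 0.0]
force: [-0.1, -0.5, -0.6]
opening: 0.629
grip_force: 64.6
t: 11.55
eef_pos: [581.9, 218.3, 152.3]
eef_rot: [-3.131, -0.183, -0.007]
force: [-0.3, 0.4, -2.5]
opening: 0.625
grip_force: 64.7
t 11.65 shift [-0.0002  0.1147  0.1214] turn 0.0019 tooly -83.79 tilt [ 1.2e-03  4.0e-04 -1.0e+00] pos [581.4 211.1 150.4] op 0.627 F [-0.4 -0.2 -0.3] g 64.70720529556274
```

View pics/sw.png

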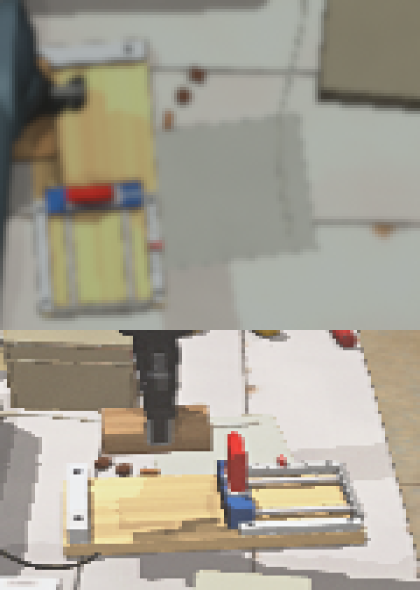

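The view shows the bed empty and all three chips on the table right of the jig, at crop positions (197,74), (182,97) and (168,118). Next I'll put the block down on bare table to the right.

```bash
python3 - <<'E'
from h import *
im=robot.get_image('top');P=pts(im);px=im['pixels'];hsv=cv2.cvtColor(px,cv2.COLOR_BGR2HSV)
m=np.zeros(px.shape[:2],np.uint8);m[160:184,232:250]=(hsv[160:184,232:250,1]>70)
n,l,s,c=cv2.connectedComponentsWithStats(m)
for i in range(1,n):
    if s[i,4]>3: print(s[i],P[l==i].min(0).round(),P[l==i].max(0).round(),toJ(P[l==i].mean(0)).round())
go(500,-190,150,-83.9)
E
```

```text
[244 163   4   4  10] [641.  50.   3.] [651.  60.  11.] [  49. -118.]
[240 170   3   4   9] [617.  65.   0.] [627.  72.  12.] [  27. -101.]
[235 178   2   5   9] [587.  83.   9.] [601.  87.  18.] [  2. -82.]
t 11.7 shift [-1.228e-01  3.884e-01  1.000e-04] turn -0.001 tooly -83.95 tilt [ 4.e-04 -6.e-04 -1.e+00] pos [581.3 209.2 149.9] op 0.632 F [-0.5 -0.8 -1.2] g 64.70090389251709
```

```bash
python3 -m creep '[[[-0.003,0.008,0],0,-0.5],[[-0.01,0.03,0],0,-0.5],[[-0.02,0.066,0],0,-0.5],[[-0.034,0.109,0],0,-0.5],[[-0.049,0.155,0],0,-0.5],[[-0.064,0.202,0],0,-0.5],[[-0.079,0.25,0],0,-0.5],[[-0.092,0.292,0],0,-0.5],[[-0.105,0.33,0],0,-0.5],[[-0.115,0.362,0],0,-0.5],[[-0.121,0.382,0],0,-0.5],[[-0.123,0.388,0],0,-0.5]]'
python3 -m creep '[[[0,0,0.02],0,-0.5],[[0,0,0.05],0,-0.5],[[0,0,0.08],0,-0.5],[[0,0,0.105],0,-0.5],[[0,0,0.12],0,-0.5],[[0,0,0.125],0,-0.5],[[0,0,0.125],0,-0.5]]'
python3 -c "
from h import *
go(500,-190,10,-83.9)"
```

```text
t: 13.2
eef_pos: [497.2, -192.6, 149.2]
eef_rot: [3.137, 0.155, -0.001]
force: [0.3, 0.7, -1.7]
opening: 0.627
grip_force: 64.6
t: 14.08
eef_pos: [500.2, -188.7, 24.2]
eef_rot: [3.137, 0.167, -0.0]
force: [0.0, 1.1, -0.6]
opening: 0.629
grip_force: 64.6
t 14.075 shift [-0.0003  0.0013  0.0142] turn -0.0003 tooly -83.92 tilt [-0.e+00 -1.e-04 -1.e+00] pos [ 500.2 -188.7   24.2] op 0.629 F [ 0.   1.1 -0.6] g 64.63744282722473
```

```bash
python3 -m creep '[[[0,0,0.006],0,-0.5],[[0,0,0.011],0,-0.5],[[0,0,0.014],0,-0.5],[[0,0,0.0148],0,-0.5],[[0,0,0.0148],0,-0.5]]'
python3 -m creep '[[[0,0,0],0,0.4],[[0,0,0],0,0.7],[[0,0,0],0,1],[[0,0,0],0,1],[[0,0,0],0,1],[[0,0,-0.02],0,1],[[0,0,-0.06],0,1],[[0,0,-0.11],0,1],[[0,0,-0.15],0,1],[[0,0,-0.165],0,1],[[0,0,-0.165],0,1]]'
python3 -c "
from h import *
go(*J(-77.5,0),175,6.1)"
```

```text
t: 14.7
eef_pos: [500.0, -188.7, 10.3]
eef_rot: [-3.136, -0.166, -0.0]
force: [-2.3, 2.0, 6.4]
opening: 0.63
grip_force: 65.4
t: 16.08
eef_pos: [500.6, -188.8, 175.6]
eef_rot: [-3.137, -0.166, -0.004]
force: [0.6, 0.4, -0.3]
opening: 1.001
grip_force: 0.0
t 16.075 shift [ 0.0432 -0.3444  0.0008] turn -1.5713 tooly -83.93 tilt [ 2.6e-03  5.0e-04 -1.0e+00] pos [ 500.6 -188.8  175.6] op 1.001 F [ 0.6  0.4 -0.3] g 0.0
```

```bash
python3 -m creep '[[[0.001,-0.008,0],-0.05,1],[[0.003,-0.028,0],-0.16,1],[[0.007,-0.06,0],-0.3,1],[[0.012,-0.098,0],-0.46,1],[[0.017,-0.138,0],-0.63,1],[[0.022,-0.18,0],-0.8,1],[[0.028,-0.222,0],-0.97,1],[[0.033,-0.26,0],-1.14,1],[[0.037,-0.295,0],-1.3,1],[[0.04,-0.32,0],-1.43,1],[[0.042,-0.336,0],-1.53,1],[[0.043,-0.344,0],-1.571,1]]'
python3 - <<'E'
from h import *
r=robot;im=r.get_image('side');P=pts(im);px=im['pixels'];Z=P[...,2]
hsv=cv2.cvtColor(px,cv2.COLOR_BGR2HSV);H,S,V=[hsv[...,i].astype(int) for i in range(3)]
m=np.zeros(Z.shape,bool);m[190:240,250:310]=1
k=m&((H<8)|(H>172))&(S>140)&(V>90)&(abs(P[...,0]-507)<25)&(Z>55)
Q=P[k];q=np.array([toJ(p) for p in Q]);print(k.sum(),q.min(0),q.max(0),Q[:,2].max(),np.percentile(q,[10,50,90],axis=0))
m=(abs(P[...,0]-517)<90)&(abs(P[...,1]+190)<90)&(Z>18)&(Z<40)
print('block',m.sum(),cv2.minAreaRect(P[m][:,:2].astype(np.float32)),np.median(Z[m]))
go(*J(-77.5,0),82-19,6.1)
E
```

```text
t: 17.58
eef_pos: [504.7, 159.1, 172.7]
eef_rot: [-2.094, -2.34, 0.005]
force: [0.3, -1.0, 0.4]
opening: 1.0
grip_force: 0.0
85 [-80.29237465 -19.58512435] [-68.09558941  29.34266208] 106.87429488663702 [[-79.38222167  -2.99679164]
 [-73.24527103  23.41024191]
 [-68.56207264  27.03322717]]
block 181 ((534.91748046875, -198.9746856689453), (87.42784881591797, 181.26614379882812), 69.75851440429688) 27.808446421464282
t 17.625 shift [-0.0017  0.0022  0.11  ] turn 0.005 tooly 6.39 tilt [-2.6e-03 -9.0e-04 -1.0e+00] pos [505.  159.8 173. ] op 0.998 F [ 0.1  0.7 -0. ] g 0.0
```

```bash
python3 -m creep '[[[-0.001,0.003,0.015],0.005,1],[[-0.001,0.003,0.04],0.005,1],[[-0.001,0.003,0.07],0.005,1],[[-0.001,0.003,0.095],0.005,1],[[-0.001,0.003,0.107],0.005,1],[[-0.001,0.003,0.11],0.005,1],[[-0.001,0.003,0.11],0.005,1]]'
python3 -m creep '[[[0,0,0],0,0.5],[[0,0,0],0,0],[[0,0,0],0,-0.4],[[0,0,0],0,-0.8],[[0,0,0],0,-1],[[0,0,0],0,-1],[[0,0,0],0,-1],[[0,0,0],0,-1],[[0,0,0],0,-1]]' 80
python3 - <<'E'
from h import *
go(*J(-77.5,0),82-19,6.1);print(toJ(robot.get_state()['eef_pos']))
im=robot.get_image('top')['pixels'];print(im.shape)
b=robot.get_image('side')['pixels']
cv2.imwrite('pics/gr.png',np.hstack([cv2.resize(im[150:250,170:270],(390,390),interpolation=3),cv2.resize(b[170:240,240:310],(390,390),interpolation=3)]))
E
```

```text
t: 18.5
eef_pos: [510.0, 156.9, 64.8]
eef_rot: [2.107, 2.33, 0.001]
force: [0.1, -1.4, 0.4]
opening: 1.001
grip_force: 0.0
t: 19.62
eef_pos: [509.9, 157.3, 64.9]
eef_rot: [2.106, 2.331, 0.001]
force: [-0.0, 0.2, 5.3]
opening: 0.181
grip_force: 80.1
t 19.625 shift [ 0.0012 -0.0027  0.0019] turn -0.0051 tooly 5.81 tilt [ 6.e-04  3.e-04 -1.e+00] pos [509.9 157.3  64.9] op 0.181 F [-0.   0.2  5.3] g 80.12168347835541
[-74.84999766  -1.18199333]
(384, 512, 3)
```

View pics/gr.png

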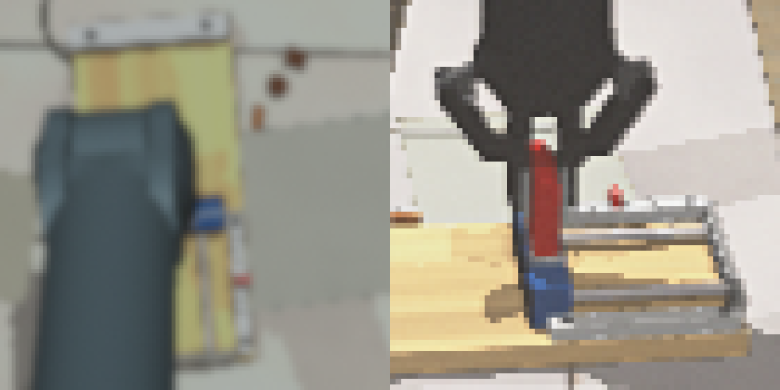

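The view shows the grip (right panel, 545,200) held firmly between the pads, with the mark clip at (243,282) and (617,195). Now I'll pull.

```bash
python3 -m creep '[[[0,-0.003,0],0,-1],[[0,-0.008,0],0,-1],[[0,-0.014,0],0,-1],[[0,-0.02,0],0,-1],[[0,-0.026,0],0,-1],[[0,-0.032,0],0,-1],[[0,-0.038,0],0,-1],[[0,-0.043,0],0,-1],[[0,-0.046,0],0,-1],[[0,-0.046,0],0,-1],[[0,-0.046,0],0,-1]]'
python3 - <<'E'
from h import *
go(*J(-131.4,0),63,6.1);print(toJ(robot.get_state()['eef_pos']))
for n in ('top','side'):
    im=robot.get_image(n);px=im['pixels'];np.savez(n+'p.npz',P=pts(im),px=px)
    if n=='top': a=px[195:250,195:245]
    else: b=px[185:235,255:310]
cv2.imwrite('pics/pl.png',np.hstack([cv2.resize(a,(390,429),interpolation=3),cv2.resize(b,(400,429),interpolation=3)]))
E
```

```text
t: 21.1
eef_pos: [468.1, 152.9, 64.9]
eef_rot: [2.102, 2.326, 0.011]
force: [10.2, 1.2, -7.2]
opening: 0.174
grip_force: 78.6
t 21.1 shift [ 0.001  -0.0146  0.0018] turn -0.0057 tooly 5.77 tilt [ 9.6e-03  6.0e-04 -1.0e+00] pos [468.1 152.9  64.9] op 0.174 F [10.2  1.2 -7.2] g 78.58439035713673
[-116.85867434   -1.08887532]
```

View pics/pl.png

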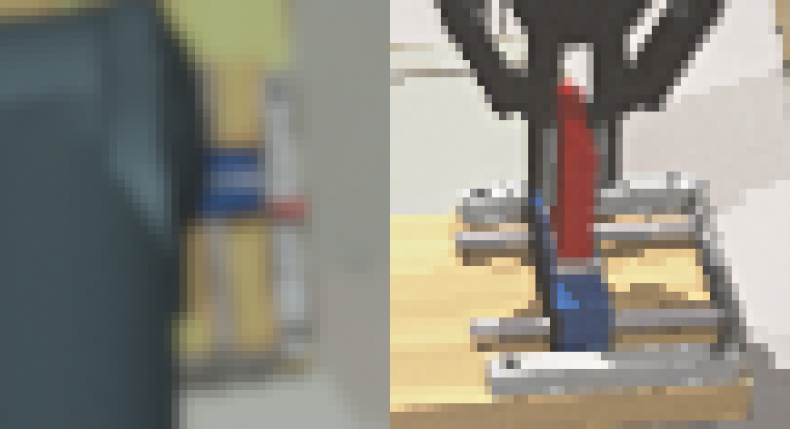

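Left panel: the jaw is at rows 150–213 and the red mark at (290,210), slightly further toward the robot than the jaw's middle. Now I'll compute the remaining travel.

```bash
python3 - <<'E'
from h import *
def jx(P): 
    d=P[...,:2]-O;c,s=np.cos(YAW),np.sin(YAW);return np.stack([c*d[...,0]+s*d[...,1],-s*d[...,0]+c*d[...,1],P[...,2]],-1)
eye=np.array(robot.get_image('top')['eye'])
for f in ('top0','topp'):
    d=np.load(f+'.npz');P=d['P'];px=d['px'];q=jx(P)
    h=cv2.cvtColor(px,cv2.COLOR_BGR2HSV).astype(int)
    red=((h[...,0]<10)|(h[...,0]>168))&(h[...,1]>70)&(abs(q[...,1]+58)<14)&(q[...,0]<-70)&(q[...,0]>-190)
    # rays at z=35
    w=h[...,1]*red
    r,c=np.where(red)
    t=(eye[2]-35)/(eye[2]-P[...,2]);X=eye+(P-eye)*t[...,None];qq=jx(X)
    print(f,'mark n',red.sum(),'jig',(qq[red]*h[red][:,1:2]).sum(0)/h[red][:,1].sum(),'rows',sorted(set(r)),'cols',sorted(set(c)))
    jw=(h[...,0]>95)&(h[...,0]<130)&(h[...,1]>90)&(q[...,1]<-15)&(q[...,1]>-55)&(abs(q[...,2]-48)<4)&(q[...,0]<-50)&(q[...,0]>-160)
    a=q[jw];print(' jaw',jw.sum(),a[:,0].min(),a[:,0].max(),np.median(a[:,0]))
    for y in (-30,-40,-45):
        b=a[abs(a[:,1]-y)<3]; 
        if len(b):print('   ',y,b[:,0].min().round(1),b[:,0].max().round(1))
for f in ('side0','sidep'):
    d=np.load(f+'.npz');P=d['P'];px=d['px'];q=jx(P)
    h=cv2.cvtColor(px,cv2.COLOR_BGR2HSV).astype(int)
    red=((h[...,0]<10)|(h[...,0]>168))&(h[...,1]>110)&(abs(q[...,1]+58)<20)&(q[...,0]<-70)&(q[...,0]>-190)&(q[...,2]<50)
    print(f,red.sum(),q[red].mean(0) if red.any() else '')
    g=((h[...,0]<10)|(h[...,0]>168))&(h[...,1]>140)&(q[...,2]>55)&(abs(q[...,1]-23)<8)&(q[...,0]<-50)&(q[...,0]>-160)
    print(' grip',g.sum(),q[g][:,0].min(),q[g][:,0].max())
E
```

```text
top0 mark n 6 jig [-130.64761826  -60.03953942   35.        ] rows [np.int64(221), np.int64(222)] cols [np.int64(230), np.int64(231), np.int64(232), np.int64(233)]
 jaw 29 -87.86941997436546 -65.87478785337817 -78.33018188933828
    -30 -87.3 -68.4
    -40 -87.8 -65.9
    -45 -87.9 -66.3
topp mark n 7 jig [-130.89823803  -60.61458973   35.        ] rows [np.int64(221), np.int64(222)] cols [np.int64(230), np.int64(231), np.int64(232), np.int64(233)]
 jaw 20 -128.51853125562687 -108.95531400311012 -121.66382902414963
    -30 -127.2 -121.2
    -40 -128.1 -109.7
    -45 -128.5 -109.9
side0 3 [-130.15660611  -55.60764499   37.81264821]
 grip 55 -80.51184683999024 -68.88452796817978
sidep 0 
 grip 51 -123.55455638017067 -110.74365287816245<stdin>:12: RuntimeWarning: divide by zero encountered in divide
<stdin>:12: RuntimeWarning: invalid value encountered in multiply
```

```bash
python3 -m creep '[[[0,-0.003,0],0,-1],[[0,-0.006,0],0,-1],[[0,-0.009,0],0,-1],[[0,-0.0115,0],0,-1],[[0,-0.0125,0],0,-1],[[0,-0.0125,0],0,-1],[[0,-0.0125,0],0,-1],[[0,-0.0125,0],0,-1]]'
python3 - <<'E'
from h import *
def jx(P): 
    d=P[...,:2]-O;c,s=np.cos(YAW),np.sin(YAW);return np.stack([c*d[...,0]+s*d[...,1],-s*d[...,0]+c*d[...,1],P[...,2]],-1)
go(500,157,63,6.1);print('TCP',toJ(robot.get_state()['eef_pos']))
im=robot.get_image('top');px=im['pixels'];q=jx(pts(im));h=cv2.cvtColor(px,cv2.COLOR_BGR2HSV).astype(int)
jw=(h[...,0]>95)&(h[...,0]<130)&(h[...,1]>90)&(q[...,1]<-35)&(q[...,1]>-55)&(abs(q[...,2]-48)<4)&(q[...,0]<-50)&(q[...,0]>-175)
print('jaw',jw.sum(),q[jw][:,0].min(),q[jw][:,0].max())
im=robot.get_image('side');b=im['pixels']
cv2.imwrite('pics/fin.png',np.hstack([cv2.resize(px[170:250,180:350],(500,235),interpolation=3),cv2.resize(b[150:240,225:310],(222,235),interpolation=3)]))
E
```

```text
t: 22.25
eef_pos: [456.3, 151.7, 64.9]
eef_rot: [2.102, 2.325, 0.012]
force: [12.8, 0.6, -9.0]
opening: 0.177
grip_force: 78.7
t 22.25 shift [0.0009 0.044  0.0024] turn -0.0057 tooly 5.77 tilt [ 1.080e-02  7.000e-04 -9.999e-01] pos [456.3 151.7  64.9] op 0.177 F [12.8  0.6 -9. ] g 78.6516384780407
TCP [-128.77613694   -1.07419002]
jaw 15 -140.59177558544357 -121.54805741240726
```

View pics/fin.png

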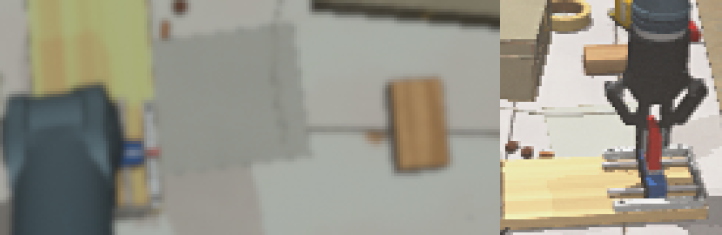

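The jaw (130,152) is level with the red mark (152,153), within about 1 mm by measurement. The block lies flat at (418,125), and the chips are off the bed. I'll hand the job in.

```bash
python3 -c "
from station import robot
print(robot.finish_job())"
```

```text
the job is handed in; nothing more can be done
None
```

The job is handed in: all three chips are swept onto the table, the block lies flat clear of the jig, and the jaw is held open with its pointer measured within about 1 mm of the red mark.

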